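# Space the cheese loaves on the judging board

## Task

Even out the row of cheese loaves on the board with the wooden spacer, keeping the first loaf against the end stop: set the spacer down astride the second loaf with its thick block on the side of the first loaf, and draw the loaf along with the thin lip until the block just meets the first loaf. Lift the spacer and step it on to set the third loaf from the second in the same way, so that both gaps are the same 40 mm and the loaves stand square on the board. Then stand the spacer upright on the table, clear of the board, and leave the tableware alone.

Things in the scene. Friction and masses are not known exactly. Their poses are not given: they have to be found in the camera images.
- board: fixed wooden serving board, 190 (x) by 450 (y) by 18 (z) mm, origin at the centre of its underside on the table; the row of loaves runs along its y. An upright end stop of darker wood, 150 (x) by 20 (y) mm and rising 50 mm above the board, is fixed at its -y end, its inner face at y = -205 mm
- loaf_a: a plain cream-coloured rectangular cheese loaf, 130 (x) by 60 (y) by 50 (z) mm, about 0.4 kg, slides on the board with about 1.5 to 4 N; origin at the centre of its underside; its x is its long side, its y runs along the row away from the end stop; this is the first loaf, which starts standing against the end stop
- loaf_b: a plain cream-coloured rectangular cheese loaf, 130 (x) by 60 (y) by 50 (z) mm, about 0.4 kg, slides on the board with about 1.5 to 4 N; origin at the centre of its underside; its x is its long side, its y runs along the row away from the end stop; this is the second loaf, the middle one; it starts with a gap of about 65 to 100 mm to the first, turned by up to 7 degrees
- loaf_c: a plain cream-coloured rectangular cheese loaf, 130 (x) by 60 (y) by 50 (z) mm, about 0.4 kg, slides on the board with about 1.5 to 4 N; origin at the centre of its underside; its x is its long side, its y runs along the row away from the end stop; this is the third loaf, farthest from the end stop; it starts with a gap of about 65 to 140 mm to the second, turned by up to 7 degrees
- spacer: loose 0.32 kg wooden spacer standing on the table like an upside-down U, 90 mm deep (x), 78 high. Origin at foot level, mid-channel. Block (thick leg): y = -64 to -36 mm; open channel 72 mm wide; lip (thin leg): y = 36 to 50 mm. Legs 64 mm high, joined by a 14 mm thick arm on top. Drawn by the lip until the block meets the loaf before, it sets a 40 mm gap: 28 mm block plus 12 mm play
- spacer_grip (a point): centre of the spacer's grip fin, 100 mm above the spacer's origin: an upright wooden fin on top of the arm, 60 mm along the spacer's x, 20 mm thick along its y, from 78 to 123 mm above the feet; pinch it across its thickness from above. Axes as the spacer's
- plate: white round plate, 160 mm across, 18 mm high, on the table beyond the work; bystander; origin at the centre of its underside
- tub: white round tub with a red lid, 90 mm across, 140 mm high, on the table beyond the board; bystander; origin at the centre of its underside
- cup: white cup, 76 mm across, 95 mm high, on the table beyond the board; bystander; origin at the centre of its underside
- knife: cheese knife lying flat, about 235 mm long along its x, 16 mm high, nearer the robot than the board, to the left; bystander; origin near the middle of its underside

How it is judged (in metres and radians):
On the way, in this order (a step that is already met when the one before it is completed fails the run):
1. with the spacer astride the second loaf, that loaf stands 40 mm from the first (within 4 mm), and the first is still against the end stop (y of loaf_b in the frame of loaf_a between 0.096 and 0.104 m and y of spacer in the frame of loaf_b between -0.013 and 0.003 m and x of spacer in the frame of loaf_b between -0.045 and 0.045 m and z of spacer in the frame of loaf_b below 0.02 m and y of loaf_a in the frame of board between -0.179 and -0.169 m), for 0.2 s.
2. with the spacer astride the third loaf, that loaf stands 40 mm from the second (within 4 mm), and the second still 40 mm from the first (y of loaf_c in the frame of loaf_b between 0.096 and 0.104 m and y of loaf_b in the frame of loaf_a between 0.096 and 0.104 m and y of spacer in the frame of loaf_c between -0.013 and 0.003 m and x of spacer in the frame of loaf_c between -0.045 and 0.045 m and z of spacer in the frame of loaf_c below 0.02 m and y of loaf_a in the frame of board between -0.179 and -0.169 m), for 0.2 s.
At the end, for the whole second after the job is handed in: loaf 1 within 5 mm of its place at the stop; both gaps 40 mm within 4 mm (centres 96 to 104 mm apart); all loaves flat on the board, square to it within 0.1 rad, within 35 mm of its middle line; spacer upright on the table, clear of board and loaves; all at rest (y of loaf_a in the frame of board between -0.179 and -0.169 m and y of loaf_b in the frame of loaf_a between 0.096 and 0.104 m and y of loaf_c in the frame of loaf_b between 0.096 and 0.104 m and angle between the y axis of each of loaf_a, loaf_b, loaf_c and the y axis of board, either way round below 0.1 rad and z of loaf_a in the frame of board between 0.014 and 0.023 m and angle between each of loaf_a, loaf_b, loaf_c, spacer's own z axis and vertical below 0.06 rad and x of loaf_a in the frame of board between -0.035 and 0.035 m and z of loaf_b in the frame of board between 0.014 and 0.023 m and x of loaf_b in the frame of board between -0.035 and 0.035 m and z of loaf_c in the frame of board between 0.014 and 0.023 m and x of loaf_c in the frame of board between -0.035 and 0.035 m and height (world z) of spacer below 0.006 m and contact force between spacer and board below 0.05 N and contact force between spacer and loaf_a below 0.05 N and contact force between spacer and loaf_b below 0.05 N and contact force between spacer and loaf_c below 0.05 N and linear speed of each of loaf_a, loaf_b, loaf_c, spacer below 0.01 m/s); the robot touches nothing.
It fails at once if a cheese loaf is tipped by more than 0.3 rad (angle between any of loaf_a, loaf_b, loaf_c's own z axis and vertical above 0.3 rad).
It fails at once if a cheese loaf is lifted more than 15 mm off the board (z of any of loaf_a, loaf_b, loaf_c in the frame of board above 0.033 m).
It fails at once if a piece of tableware (plate, tub, cup, knife) is moved by more than 20 mm (distance of any of plate, tub, cup, knife from where it was at the start of the episode above 0.02 m).
It also fails if it takes over 58 s, if anything falls off the work surface, if the arm or the gripper's body presses on something with over 40 N, if the wrist force passes 120 N, or if a joint passes its speed limit or range.

## Robot

A 6-joint arm with a two-finger parallel gripper is mounted at the origin on the work surface. World frame = base frame: x ahead of the robot, y to its left, z up, the work surface at z = 0. Lengths are in mm, angles in rad, forces in N, time in s.
With the tool pointing down it reaches from about 275 to 750 mm from the base axis. Payload 10.2 kg.
Tool frame: the origin (TCP) lies at the very end of the fingers, on their centre line; the grasp point (between the pads) lies 19 mm behind it; z points along the fingers, y is the line along which they close (so a half turn about z gives the same grasp; the last joint's range is limited). The gripper opens to 85 mm and grips with 20 to 120 N. Pads are 22 mm wide; open, the fingers measure 114 mm over their backs; the gripper's body (76 mm by 85 mm) begins 54 mm behind the grasp point. The pads swing forward as they close: fully open they stand 13 mm farther back than shut.
Start: joints at [1.073, 0.313, 1.498, -0, 1.331, -0.223], TCP at [142.474, 505.304, 201.994] pointing down, gripper open.
Joint ranges: [-2.94, 2.94], [-0.97, 2.17], [0.19, 2.56], [-1.23, 4.37], [0.02, 3.11], [-2.88, 2.88]. Speed limits (rad/s): [2.39, 2.39, 3.01, 3.14, 3.14, 3.14].

## Interface

Orientations are given as a unit quaternion [w, x, y, z].
In Python, from rig import ctrl, optics gives the robot as it stands. The module is installed in compiled form; this text tells all that it offers.
- The arm moves only by the shell command python3 -m handwheel 'ROWS' [FORCE]. ROWS is JSON, a list that holds one entry, the list of rows, each a list of 5 numbers: the gripper command: -1 is fully open, 1 is shut, values between are in proportion, then the shift along the world's x, y, z in units of 50 mm (1.0 is 50 mm), then the turn about the world's z in units of 8 degrees (1.0 is 8 degrees). In form: [[[gripper, tx, ty, tz, twist], ...]]. A call has 1 to 10 rows; each row shifts and turns the commanded pose from where the row before left it; what a row does not reach is not made up. A row lasts 1/10 s, in which the tool goes at most 50 mm and 8.59 degrees, less where a joint would pass 70% of its speed; a pose out of reach is approached as far as the arm can. A call is refused whole if a number of a shift passes 1 or a number of a turn 1, either way. A call with a gripper value outside its range is refused whole. The fingers move at their own pace and stop on an object; FORCE is the grip in N (left out, the last holds). Time passes only in rows, so rows that do not move let the fingers close. It gives the time, the measured TCP pose, the force, the opening and the grip force at its end, in the units of the state.
- ctrl.sense(): the state, without advancing time (a new reading comes with each control period).
- optics.capture(name): name is "scene" or "top"; returns a dict with "img" (480x640x3 uint8, blue, green, red), "K" (3x3 intrinsics, pixels), "dist_coeffs" ([k1, k2, p1, p2, k3] as OpenCV has them; the pictures are not rectified), "R" (3x3) and "t" (3): a world point X has camera coordinates R X + t. Camera axes: x right, y down, z forward; pixel columns grow to the right and rows downward; lengths in mm; the calibration is good to about 2 mm. A picture is of the moment at which its call begins. There is no depth.
- ctrl.finish_job(): hands the job in; it is judged then, once.
The state is a dict: "time_s": time; "joints": joint angles; "dq": joint speeds; "tau": joint torques, N m; "eef_pos": TCP position; "ee_rot": TCP orientation; "force": force on the tool from outside, world axes, zero at the start; "wrist_torque": the same for the moment, N m; "grip_width": opening from 0.0 (shut) to 1.0 (fully open); "grip_force": force on a finger pad.
Only numpy, scipy, OpenCV 4.12 (cv2) and the standard library are available. Lean on these libraries where they do the work, as an engineer would, in place of code of your own. Each camera call takes 0.05 s, during which the arm holds its last target. There are 200 camera calls.

## Working session

There is one attempt and no reset: what is moved stays moved. The work goes in short steps, Python scripts to look and compute and a shell command to move; the robot and the scene stay as the last step left them, time stands still between calls to the robot, and variables do not carry over. Pictures are saved under pics/ and viewed, at most 10 in all, crops included, and the job is handed in when it is done.

```bash
mkdir -p pics
python3 - <<'E'
from rig import ctrl, optics
import cv2,numpy as np
s=ctrl.sense(); print(s['time_s'],s['eef_pos'],s['ee_rot'],s['grip_width'])
for n in("scene","top"):
    c=optics.capture(n); cv2.imwrite(f'pics/{n}0.png',c['img']); print(n,np.round(c['K'],1).tolist(),c['dist_coeffs'],np.round(c['R'],3).tolist(),np.round(c['t'],1), np.round(-np.array(c['R']).T@np.array(c['t']),0))
E
```

```text
0.0 [142.32127646 505.0385316  201.42665215] [-2.27567883e-04  1.36941105e-01  9.90578980e-01 -6.05514103e-04] 0.9995408653078683
scene [[608.9, 0.0, 322.9], [0.0, 608.9, 252.0], [0.0, 0.0, 1.0]] [0.01571212 0.         0.         0.         0.        ] [[0.268, 0.963, -0.013], [0.669, -0.196, -0.717], [-0.693, 0.184, -0.697]] [-106.  -327.6 1872.5] [1546. -306. 1068.]
top [[484.7, 0.0, 315.6], [0.0, 484.7, 240.3], [0.0, 0.0, 1.0]] [0.01898089 0.         0.         0.         0.        ] [[0.007, -1.0, 0.004], [-0.996, -0.007, -0.089], [0.089, -0.004, -0.996]] [ -46.9  570.9 1256. ] [ 457.  -38. 1302.]
```

View pics/top0.png

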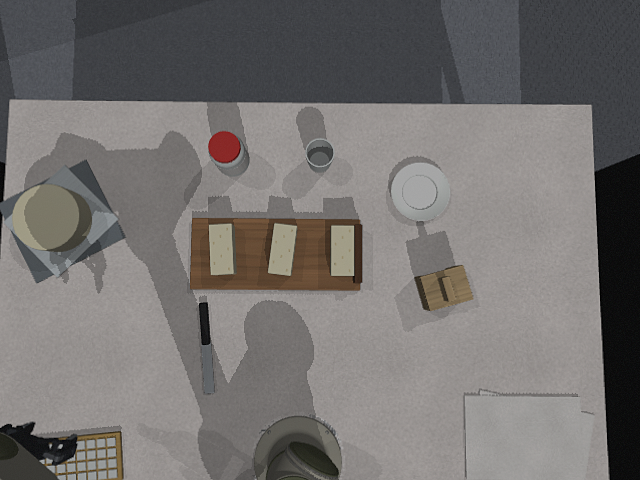

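View pics/scene0.png

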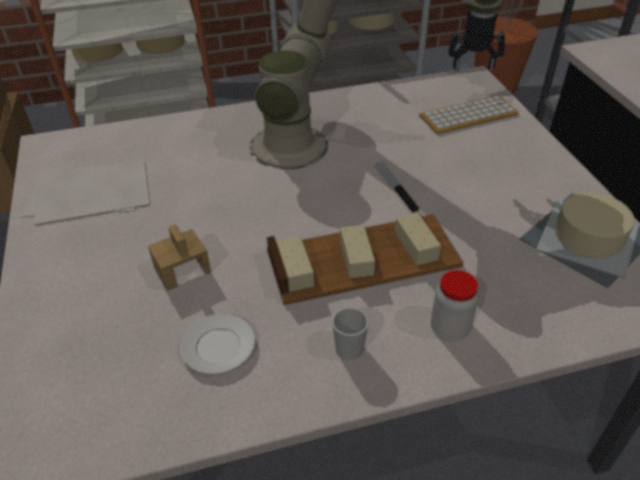

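```bash
cat > h.py <<'E'
from rig import ctrl, optics
import cv2,numpy as np
def unproj(c,p,z):
    p=np.array(p,float).reshape(-1,1,2)
    n=cv2.undistortPoints(p,np.array(c['K'],float),np.array(c['dist_coeffs'],float))[:,0]
    R=np.array(c['R']);C=-R.T@np.array(c['t'])
    d=np.c_[n,np.ones(len(n))]@R
    return C+d*((z-C[2])/d[:,2])[:,None]
def proj(c,X):
    return cv2.projectPoints(np.array(X,float).reshape(-1,1,3),cv2.Rodrigues(np.array(c['R']))[0],np.array(c['t'],float),np.array(c['K'],float),np.array(c['dist_coeffs'],float))[0][:,0]
def hsv(c): return cv2.cvtColor(c['img'],cv2.COLOR_BGR2HSV)
E
python3 - <<'E'
from h import *
c=optics.capture('top'); i=c['img']; h=hsv(c)
print([ (p,h[p[1],p[0]].tolist()) for p in [(222,245),(210,280),(283,250),(345,250),(250,240),(200,230),(358,250),(430,285),(455,280)]])
s=optics.capture('scene')['img']
a=cv2.resize(i[255:320,405:485],None,fx=5,fy=5,interpolation=cv2.INTER_CUBIC)
b=cv2.resize(s[220:295,140:220],None,fx=5,fy=5,interpolation=cv2.INTER_CUBIC)
H=max(a.shape[0],b.shape[0]); a=cv2.copyMakeBorder(a,0,H-a.shape[0],0,0,0);b=cv2.copyMakeBorder(b,0,H-b.shape[0],0,0,0)
cv2.imwrite('pics/sp.png',np.hstack([a,b]))
cv2.imwrite('pics/bd.png',cv2.resize(i[200:300,180:372],None,fx=4,fy=4,interpolation=cv2.INTER_CUBIC))
E
```

```text
[((222, 245), [24, 42, 162]), ((210, 280), [13, 117, 89]), ((283, 250), [25, 41, 161]), ((345, 250), [24, 41, 162]), ((250, 240), [13, 123, 102]), ((200, 230), [13, 122, 94]), ((358, 250), [11, 124, 64]), ((430, 285), [20, 90, 113]), ((455, 280), [19, 88, 125])]
```

View pics/sp.png

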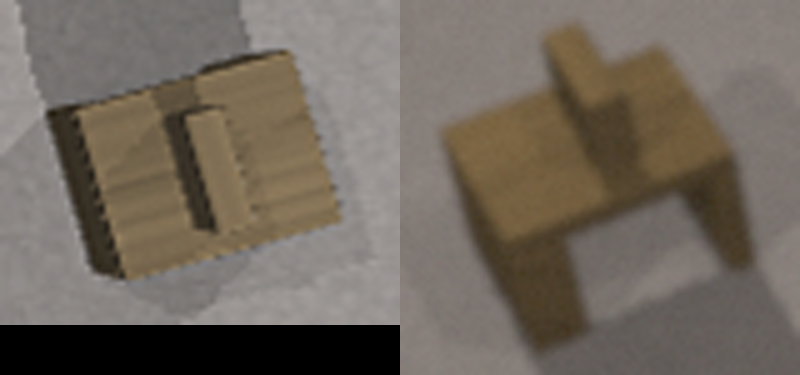

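View pics/bd.png

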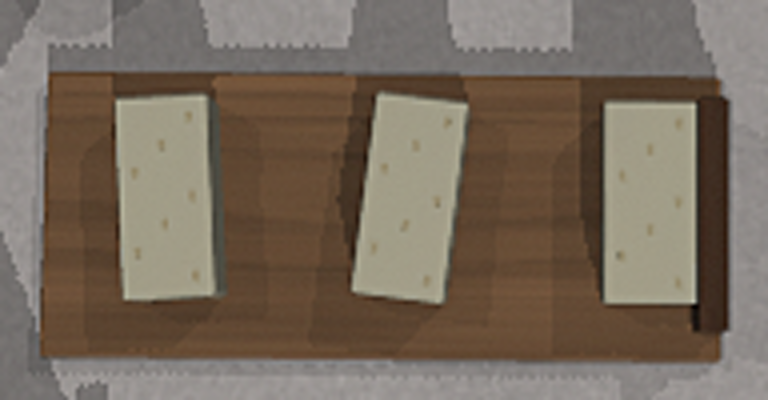

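```bash
cat >> h.py <<'E'
def rects(c,lo,hi,z,roi,amin=150):
    m=cv2.inRange(hsv(c),lo,hi); r=np.zeros_like(m); x0,y0,x1,y1=roi; r[y0:y1,x0:x1]=m[y0:y1,x0:x1]
    out=[]
    for k in cv2.findContours(r,cv2.RETR_EXTERNAL,cv2.CHAIN_APPROX_NONE)[0]:
        if cv2.contourArea(k)<amin: continue
        W=unproj(c,k[:,0],z)[:,:2]; (cx,cy),(w,h),a=cv2.minAreaRect(W.astype(np.float32))
        # dense estimate: centroid & pca
        M=np.zeros_like(r); cv2.drawContours(M,[k],-1,255,-1); ys,xs=np.nonzero(M)
        P=unproj(c,np.c_[xs,ys],z)[:,:2]; e,v=np.linalg.eigh(np.cov(P.T)); d=v[:,1]*np.sign(v[0,1])
        out.append(dict(c=P.mean(0).round(1),yaw=round(np.degrees(np.arctan2(d[1],d[0])),2),sz=np.sqrt(12*e[::-1]).round(1),rc=(round(cx,1),round(cy,1)),rs=(round(w,1),round(h,1),round(a,2))))
    return sorted(out,key=lambda o:o['c'][1])
def loaves(c): return rects(c,(18,20,135),(32,70,190),68,(185,205,372,300))
E
python3 - <<'E'
from h import *
c=optics.capture('top')
for o in loaves(c): print(o)
o=np.array([405,255])-.4
arm=np.array([(78,112),(290,52),(342,220),(125,280)])/5+o; fin=np.array([(185,115),(215,107),(250,222),(215,235)])/5+o
A=unproj(c,arm,78);F=unproj(c,fin,123)
for Q in(A,F):
    print(Q.round(1)[:,:2].tolist(),Q.mean(0).round(1),np.linalg.norm(np.diff(Q,axis=0,append=Q[:1]),axis=1).round(1), [round(float(np.degrees(np.arctan2(*(Q[a]-Q[b])[[1,0]]))),1) for a,b in((0,3),(1,2))])
    y=np.radians(13)
print(rects(c,(16,60,108),(24,120,170),78,(400,250,490,320)))
b=np.array([(50,73),(718,78),(720,358),(42,356)])/4+np.array([180,200])-.4
B=unproj(c,b,18); print('board',B.round(1)[:,:2].tolist(),B.mean(0).round(1))
st=unproj(c,np.array([(698,97),(728,98),(727,330),(700,330)])/4+np.array([180,200])-.4,68);print('stop',st.round(1)[:,:2].tolist())
E
```

```text
{'c': array([ 542. , -110.2]), 'yaw': np.float64(0.13), 'sz': array([127.8,  58.6]), 'rc': (542.1, -110.3), 'rs': (125.5, 56.4, 0.24)}
{'c': array([544.3,  43.3]), 'yaw': np.float64(-6.6), 'sz': array([127.9,  57.8]), 'rc': (544.7, 43.3), 'rs': (57.7, 127.7, 83.3)}
{'c': array([543.8, 198.9]), 'yaw': np.float64(3.57), 'sz': array([128.3,  57.6]), 'rc': (543.8, 199.0), 'rs': (128.1, 57.8, 3.77)}
[[475.7, -306.6], [506.7, -413.9], [422.8, -438.1], [392.1, -329.0]] [ 449.3 -371.9   78. ] [111.6  87.4 113.3  86.6] [15.0, 16.1]
[[474.0, -348.6], [478.0, -363.2], [422.7, -379.1], [416.3, -362.1]] [ 447.7 -363.2  123. ] [15.1 57.5 18.1 59.2] [13.2, 16.0]
[{'c': array([ 448.2, -373.6]), 'yaw': np.float64(-72.6), 'sz': array([119.2,  88.3]), 'rc': (449.4, -371.9), 'rs': (88.1, 113.1, 15.87)}]
board [[629.5, 286.7], [629.6, -158.6], [443.6, -159.7], [441.9, 286.3]] [536.2  63.7  18. ]
stop [[610.5, -141.1], [610.0, -160.3], [461.8, -159.4], [461.7, -142.3]]
```

```bash
python3 -m handwheel '[[[-1,0.5,-0.87,0,-0.93],[-1,0.5,-0.87,0,-0.93],[-1,0.5,-0.87,0,-0.93],[-1,0.5,-0.87,0,-0.93],[-1,0.5,-0.87,0,-0.93],[-1,0.5,-0.87,0,-0.93],[-1,0.5,-0.87,0,-0.93],[-1,0.5,-0.87,0,-0.93],[-1,0.5,-0.87,0,-0.93],[-1,0.5,-0.87,0,-0.93]]]' 60
python3 -m handwheel '[[[-1,0.11,-0.87,0,-0.93],[-1,0.11,-0.87,0,-0.93],[-1,0.11,-0.87,0,-0.93],[-1,0.11,-0.87,0,-0.93],[-1,0.11,-0.87,0,-0.93],[-1,0.11,-0.87,0,-0.93],[-1,0.11,-0.87,0,-0.93],[-1,0.11,-0.87,0,-0.93],[-1,0.11,-0.87,0,-0.93],[-1,0.11,-0.87,0,-0.93]]]'
python3 -m handwheel '[[[-1,0,0,0,0],[-1,0,0,0,0]]]'
cat > st.py <<'E'
from h import *
s=ctrl.sense();w,x,y,z=s['ee_rot']
t=np.degrees(np.arctan2(1-2*(x*x+z*z),2*(x*y-w*z)))-90
print(s['time_s'],s['eef_pos'].round(1) if hasattr(s['eef_pos'],'round') else s['eef_pos'],'yaw',round((t+90)%180-90,2),'F',np.round(s['force'],1),'w',round(s['grip_width'],3),round(s['grip_force'],1),'tilt',np.round([2*(x*z+w*y),2*(y*z-w*x)],3),'q',np.round(s['joints'],2))
E
python3 st.py
```

```text
time_s: 1.25
eef_pos: [392.2, 69.7, 202.2]
ee_rot: [0.0, 0.71, 0.704, 0.0]
force: [0.6, 1.8, 0.3]
grip_width: 1.006
grip_force: 0.0
time_s: 2.25
eef_pos: [446.5, -365.0, 201.9]
ee_rot: [-0.0, 0.991, 0.132, -0.0]
force: [0.4, 0.5, -0.2]
grip_width: 1.002
grip_force: 0.0
time_s: 2.45
eef_pos: [446.3, -363.4, 201.3]
ee_rot: [-0.001, 0.991, 0.134, -0.0]
force: [-0.5, 1.4, 0.3]
grip_width: 1.001
grip_force: 0.0
2.45 [ 446.3 -363.4  201.3] yaw 15.44 F [-0.5  1.4  0.3] w 1.001 0.0 tilt [-0.001  0.001] q [-0.89  0.43  1.34  0.    1.38  0.41]
```

```bash
python3 -m handwheel '[[[-1,0.01,-0.01,-0.6,0],[-1,0.01,-0.01,-0.6,0],[-1,0,0,-0.6,0],[-1,0,0,-0.56,0],[-1,0,0,0,0],[1,0,0,0,0],[1,0,0,0,0],[1,0,0,0,0],[1,0,0,0,0],[1,0,0,0,0]]]'
python3 -m handwheel '[[[1,0,0,0,0],[1,0,0,0,0],[1,0,0,0,0],[1,0,0,0,0]]]'; python3 st.py
```

```text
time_s: 3.45
eef_pos: [448.0, -364.8, 84.9]
ee_rot: [0.001, 0.991, 0.135, 0.0]
force: [0.1, -1.7, 4.3]
grip_width: 0.212
grip_force: 60.3
time_s: 3.85
eef_pos: [448.0, -364.9, 84.9]
ee_rot: [0.001, 0.991, 0.134, 0.001]
force: [1.4, -2.1, 6.4]
grip_width: 0.209
grip_force: 60.8
3.85 [ 448.  -364.9   84.9] yaw 15.45 F [ 1.4 -2.1  6.4] w 0.209 60.8 tilt [ 0.001 -0.002] q [-0.89  0.54  1.49 -0.    1.12  0.42]
```

```bash
python3 -m handwheel '[[[1,0,0,0.6,0],[1,0,0,1,0],[1,0,0,0.44,0],[1,0.1,0.4,0,-0.1],[1,0.2,0.9,0,-0.3],[1,0.2,0.9,0,-0.3],[1,0.2,0.9,0,-0.3],[1,0.2,0.9,0,-0.3],[1,0.2,0.9,0,-0.3],[1,0.2,0.9,0,-0.3]]]'
python3 -m handwheel '[[[1,0.2,0.9,0,-0.3],[1,0.2,0.9,0,-0.3],[1,0.2,0.5,0,-0.26],[1,0.02,0.06,0,0],[1,0,0,0,0],[1,0,0,0,0]]]'; python3 st.py
python3 - <<'E'
from h import *
c=optics.capture('top'); s=optics.capture('scene')
a=cv2.resize(c['img'][190:310,170:380],None,fx=2.4,fy=2.4); b=cv2.resize(s['img'][180:320,250:480],None,fx=2.3,fy=2.3)
w=min(a.shape[1],b.shape[1]); cv2.imwrite('pics/over.png',cv2.resize(np.vstack([a[:,:w],b[:,:w]]),None,fx=.97,fy=.97))
E
```

```text
time_s: 4.85
eef_pos: [512.0, -72.0, 185.2]
ee_rot: [-0.001, 1.0, 0.001, -0.001]
force: [1.9, 0.3, -4.0]
grip_width: 0.214
grip_force: 59.7
time_s: 5.45
eef_pos: [543.2, 43.0, 185.5]
ee_rot: [0.0, 0.998, -0.058, -0.001]
force: [0.6, -0.2, -2.8]
grip_width: 0.213
grip_force: 59.7
5.45 [543.2  43.  185.5] yaw -6.65 F [ 0.6 -0.2 -2.8] w 0.213 59.7 tilt [-0.001 -0.   ] q [-0.14  0.37  1.46 -0.    1.31  1.55]
```

View pics/over.png

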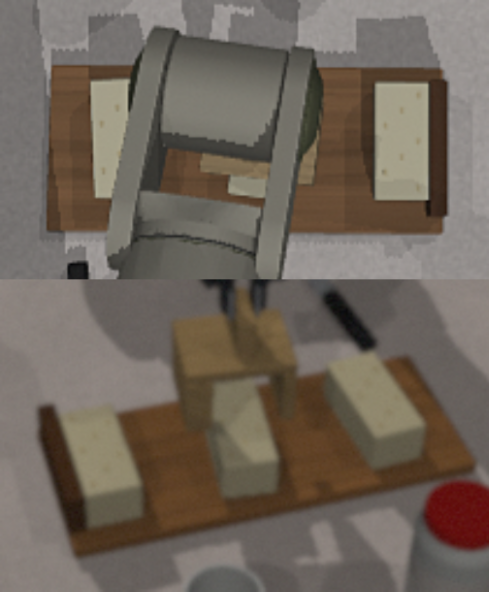

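The picture shows the spacer hanging level and centred over loaf B. Its thick block is on the side of loaf A and the end stop (lower view, block near (200,385), lip near (285,390)). I'll lower it.

```bash
python3 -m handwheel '[[[1,0.02,0,-0.4,0],[1,0,0,-0.4,0],[1,0,0,-0.3,0],[1,0,0,-0.25,0],[1,0,0,-0.19,0],[1,0,0,0,0]]]'; python3 st.py
```

```text
time_s: 6.15
eef_pos: [544.1, 43.5, 108.0]
ee_rot: [-0.0, 0.998, -0.058, -0.001]
force: [0.3, -0.5, -3.7]
grip_width: 0.208
grip_force: 59.7
6.15 [544.1  43.5 108. ] yaw -6.65 F [ 0.3 -0.5 -3.7] w 0.208 59.7 tilt [-0.002  0.   ] q [-0.13  0.45  1.56 -0.    1.13  1.55]
```

```bash
python3 -m handwheel '[[[1,0,0,0,0.3],[1,0,0,0,0.3],[1,0,0,0,0.23],[1,0,-0.1,0,0],[1,0,-0.12,0,0],[1,0,-0.12,0,0],[1,0,-0.12,0,0],[1,0,-0.12,0,0],[1,0,-0.12,0,0],[1,0,-0.12,0,0]]]'
python3 -m handwheel '[[[1,0,-0.08,0,0],[1,0,-0.06,0,0],[1,0,-0.06,0,0],[1,0,-0.04,0,0],[1,0,-0.04,0,0],[1,0,-0.02,0,0],[1,0,0,0,0]]]'; python3 st.py
```

```text
time_s: 7.15
eef_pos: [544.7, 2.3, 109.1]
ee_rot: [-0.0, 1.0, 0.0, 0.0]
force: [0.7, 3.2, -2.1]
grip_width: 0.213
grip_force: 59.9
time_s: 7.85
eef_pos: [544.6, -12.3, 109.0]
ee_rot: [0.0, 1.0, 0.0, 0.0]
force: [-0.2, 3.5, -0.5]
grip_width: 0.214
grip_force: 60.0
7.85 [544.6 -12.3 109. ] yaw 0.02 F [-0.2  3.5 -0.5] w 0.214 60.0 tilt [ 0. -0.] q [-0.24  0.44  1.56 -0.    1.13  1.33]
```

```bash
python3 -m handwheel '[[[1,0,-0.02,0,0],[1,0,-0.02,0,0],[1,0,-0.02,0,0],[1,0,0,0,0]]]' | grep -E 'pos|force'
python3 -m handwheel '[[[1,0,-0.02,0,0],[1,0,0,0,0]]]'| grep -E 'pos|force'; python3 -m handwheel '[[[1,0,-0.02,0,0],[1,0,0,0,0]]]'| grep -E 'pos|force'
```

```text
eef_pos: [544.6, -15.3, 109.0]
force: [-0.9, 4.1, -0.6]
grip_force: 60.0
eef_pos: [544.6, -16.3, 109.0]
force: [0.6, 2.7, -1.7]
grip_force: 60.0
eef_pos: [544.6, -17.2, 109.0]
force: [0.3, 4.7, -1.6]
grip_force: 59.9
```

```bash
for i in 1; do python3 -m handwheel '[[[1,0,-0.02,0,0],[1,0,0,0,0]]]'| grep -E 'pos|force: \['; done
python3 - <<'E'
from h import *
for o in loaves(optics.capture('top')): print(o)
E
```

```text
eef_pos: [544.6, -17.7, 109.0]
force: [0.4, 6.5, -1.2]
{'c': array([ 533.5, -116.9]), 'yaw': np.float64(-8.8), 'sz': array([128.6,  46.2]), 'rc': (542.1, -110.3), 'rs': (125.7, 56.0, 0.0)}
{'c': array([543.8, 198.8]), 'yaw': np.float64(3.54), 'sz': array([128.3,  57.5]), 'rc': (543.8, 199.0), 'rs': (128.1, 57.8, 3.77)}
```

```bash
python3 -m handwheel '[[[1,0,-0.02,0,0],[1,0,0,0,0]]]'| grep -E 'pos|force: \['; python3 -m handwheel '[[[1,0,-0.02,0,0],[1,0,0,0,0],[1,0,0,0,0]]]'| grep -E 'pos|force: \['
```

```text
eef_pos: [544.8, -18.0, 109.3]
force: [1.5, 10.0, 0.8]
eef_pos: [544.9, -18.4, 109.5]
force: [1.0, 13.8, 3.2]
```

```bash
python3 -m handwheel '[[[1,0,0.03,0,0],[1,0,0,0,0],[1,0,0,0,0],[1,0,0.07,0,0],[1,0,0,0,0]]]'| grep -E 'pos|force: \['; python3 -m handwheel '[[[1,0,0,0.3,0],[1,0,0,0.5,0],[1,0,0,0.5,0],[1,0,0,0.34,0],[1,0,0,0,0],[1,0,0.8,0,0],[1,0,1,0,0],[1,0,1,0,0],[1,0,1,0,0],[1,0,0.3,0,0.1]]]';python3 -m handwheel '[[[1,0,0.1,0,0.15],[1,0,0.1,0,0.2],[1,0,0,0,0]]]'; python3 st.py
python3 - <<'E'
from h import *
c=optics.capture('top')
for o in loaves(c): print(o)
s=optics.capture('scene')
a=cv2.resize(c['img'][190:310,170:380],None,fx=2.4,fy=2.4); b=cv2.resize(s['img'][180:320,250:480],None,fx=2.3,fy=2.3)
w=min(a.shape[1],b.shape[1]); cv2.imwrite('pics/over2.png',cv2.resize(np.vstack([a[:,:w],b[:,:w]]),None,fx=.97,fy=.97))
E
```

```text
eef_pos: [544.6, -15.6, 108.9]
force: [-0.3, 0.3, -3.1]
time_s: 10.9
eef_pos: [543.6, 193.6, 189.4]
ee_rot: [-0.0, 1.0, 0.009, -0.001]
force: [-0.6, -0.8, -2.5]
grip_width: 0.212
grip_force: 60.0
time_s: 11.2
eef_pos: [544.8, 198.9, 190.6]
ee_rot: [0.0, 1.0, 0.032, -0.0]
force: [-0.6, 0.2, -3.5]
grip_width: 0.213
grip_force: 60.0
11.2 [544.8 198.9 190.6] yaw 3.62 F [-0.6  0.2 -3.5] w 0.213 60.0 tilt [-0. -0.] q [ 0.15  0.44  1.34 -0.    1.36  1.66]
{'c': array([ 541.4, -110.7]), 'yaw': np.float64(-0.75), 'sz': array([127.6,  57.6]), 'rc': (542.1, -110.3), 'rs': (125.5, 56.4, 0.24)}
{'c': array([546.4, -10.7]), 'yaw': np.float64(0.48), 'sz': array([127.8,  58.5]), 'rc': (547.8, -10.5), 'rs': (127.9, 56.4, 0.42)}
```

View pics/over2.png

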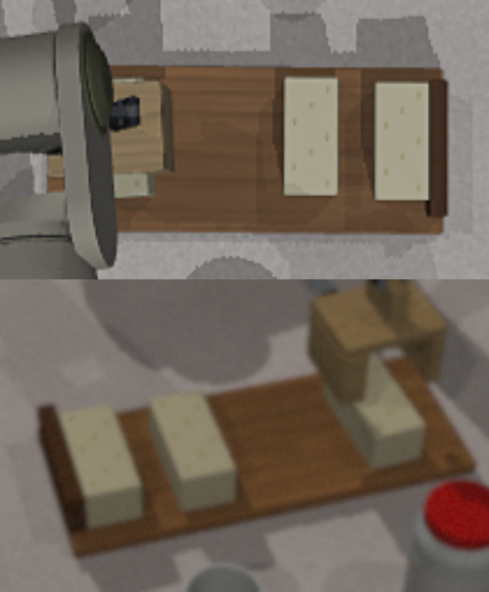

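```bash
python3 -m handwheel '[[[1,-0.02,0,-0.4,0],[1,0,0,-0.4,0],[1,0,0,-0.4,0],[1,0,0,-0.25,0],[1,0,0,-0.19,0],[1,0,0,0,0]]]'; python3 st.py
```

```text
time_s: 11.9
eef_pos: [543.3, 199.3, 108.2]
ee_rot: [0.0, 1.0, 0.031, -0.001]
force: [-0.7, -0.5, -3.3]
grip_width: 0.212
grip_force: 60.0
11.9 [543.3 199.3 108.2] yaw 3.58 F [-0.7 -0.5 -3.3] w 0.212 60.0 tilt [-0.002 -0.   ] q [ 0.15  0.52  1.45 -0.    1.17  1.66]
```

```bash
python3 -m handwheel '[[[1,0,0,0,-0.25],[1,0,0,0,-0.2],[1,0,-0.1,0,0],[1,0,-0.12,0,0],[1,0,-0.12,0,0],[1,0,-0.12,0,0],[1,0,-0.12,0,0],[1,0,-0.12,0,0],[1,0,-0.12,0,0],[1,0,-0.12,0,0]]]'
python3 -m handwheel '[[[1,0,-0.12,0,0],[1,0,-0.12,0,0],[1,0,-0.12,0,0],[1,0,-0.12,0,0],[1,0,-0.12,0,0],[1,0,-0.12,0,0],[1,0,-0.12,0,0],[1,0,-0.12,0,0],[1,0,-0.12,0,0],[1,0,0,0,0]]]'; python3 st.py
```

```text
time_s: 12.9
eef_pos: [543.6, 152.4, 109.1]
ee_rot: [-0.0, 1.0, 0.0, 0.0]
force: [-0.1, 4.6, -0.7]
grip_width: 0.209
grip_force: 60.3
time_s: 13.9
eef_pos: [543.6, 97.7, 108.8]
ee_rot: [0.001, 1.0, -0.0, -0.0]
force: [0.8, 1.4, -2.0]
grip_width: 0.214
grip_force: 60.1
13.9 [543.6  97.7 108.8] yaw -0.02 F [ 0.8  1.4 -2. ] w 0.214 60.1 tilt [-0.    -0.001] q [-0.03  0.46  1.54 -0.    1.14  1.54]
```

```bash
python3 -m handwheel '[[[1,0,-0.06,0,0],[1,0,-0.06,0,0],[1,0,-0.04,0,0],[1,0,-0.04,0,0],[1,0,-0.02,0,0],[1,0,-0.02,0,0],[1,0,-0.02,0,0],[1,0,0,0,0]]]'| grep -E 'pos|force: \['
python3 -m handwheel '[[[1,0,-0.02,0,0],[1,0,0,0,0]]]'| grep -E 'pos|force: \['
```

```text
eef_pos: [543.6, 85.6, 109.0]
force: [0.7, 2.3, -3.2]
eef_pos: [543.6, 84.7, 109.0]
force: [0.1, 2.0, -3.4]
```

```bash
python3 -m handwheel '[[[1,0,-0.02,0,0],[1,0,0,0,0]]]'| grep -E 'pos|force: \['
python3 -m handwheel '[[[1,0,-0.01,0,0],[1,0,0,0,0]]]'| grep -E 'pos|force: \['
python3 -m handwheel '[[[1,0,-0.01,0,0],[1,0,0,0,0]]]'| grep -E 'pos|force: \['
```

```text
eef_pos: [543.6, 83.7, 109.0]
force: [0.3, 2.4, -2.8]
eef_pos: [543.6, 83.3, 109.0]
force: [0.3, 3.8, -2.8]
eef_pos: [543.6, 82.8, 109.0]
force: [1.4, 3.5, -2.7]
```

```bash
python3 -m handwheel '[[[1,0,-0.01,0,0],[1,0,0,0,0],[1,0,0,0,0]]]'| grep -E 'pos|force: \['
python3 - <<'E'
from h import *
for o in loaves(optics.capture('top')): print(o)
E
```

```text
eef_pos: [543.7, 82.5, 109.1]
force: [0.0, 5.1, -2.7]
{'c': array([ 541.7, -111. ]), 'yaw': np.float64(-0.26), 'sz': array([127.3,  57.2]), 'rc': (542.1, -110.3), 'rs': (125.5, 56.4, 0.24)}
{'c': array([545.8, -11.4]), 'yaw': np.float64(-0.2), 'sz': array([128.1,  57.2]), 'rc': (546.5, -10.5), 'rs': (125.4, 56.4, 0.42)}
```

```bash
python3 -m handwheel '[[[1,0,0.03,0,0],[1,0,0,0,0],[1,0,0,0,0],[1,0,0.07,0,0],[1,0,0,0,0]]]'| grep -E 'pos|force: \['; python3 -m handwheel '[[[1,0,0,0.3,0],[1,0,0,0.5,0],[1,0,0,0.5,0],[1,0,0,0.34,0],[1,0,0,0,0],[1,-0.1,-0.6,0,0],[1,-0.2,-0.9,0,0],[1,-0.2,-0.9,0,0],[1,-0.2,-0.9,0,0],[1,-0.2,-0.9,0,0.3]]]';python3 -m handwheel '[[[1,-0.2,-0.9,0,0.3],[1,-0.2,-0.9,0,0.3],[1,-0.2,-0.9,0,0.3],[1,-0.2,-0.9,0,0.3],[1,-0.2,-0.9,0,0.3],[1,0,-0.4,0,0],[1,0,0,0,0],[1,0,0,0,0]]]'; python3 st.py
python3 - <<'E'
from h import *
for o in loaves(optics.capture('top')): print(o)
E
```

```text
eef_pos: [543.6, 87.4, 109.0]
force: [0.7, -0.9, -2.8]
time_s: 17.35
eef_pos: [497.5, -124.2, 189.8]
ee_rot: [-0.0, 1.0, 0.021, -0.001]
force: [1.2, -0.9, -2.2]
grip_width: 0.209
grip_force: 60.0
time_s: 18.15
eef_pos: [448.3, -367.2, 189.7]
ee_rot: [-0.001, 0.992, 0.125, -0.001]
force: [0.1, 0.8, -2.6]
grip_width: 0.211
grip_force: 60.0
18.15 [ 448.3 -367.2  189.7] yaw 14.39 F [ 0.1  0.8 -2.6] w 0.211 60.0 tilt [-0.001  0.002] q [-0.89  0.44  1.34  0.    1.36  0.43]
{'c': array([ 541.7, -110.2]), 'yaw': np.float64(-0.17), 'sz': array([127.5,  58.4]), 'rc': (542.1, -110.3), 'rs': (125.5, 56.4, 0.24)}
{'c': array([546.3, -10.6]), 'yaw': np.float64(0.65), 'sz': array([128.1,  58.7]), 'rc': (547.8, -10.5), 'rs': (127.9, 56.4, 0.42)}
{'c': array([542. ,  88.9]), 'yaw': np.float64(0.52), 'sz': array([129.6,  58.1]), 'rc': (541.9, 88.9), 'rs': (128.1, 56.3, 0.83)}
```

Gaps between loaf centres measure 99.6 and 99.5 mm, and the loaves stand square. Next I'll set the spacer down at its original free spot.

```bash
python3 -m handwheel '[[[1,0,0,-0.5,0],[1,0,0,-0.5,0],[1,0,0,-0.5,0],[1,0,0,-0.3,0],[1,0,0,-0.15,0],[1,0,0,-0.1,0],[1,0,0,-0.03,0],[1,0,0,0,0]]]'; python3 -m handwheel '[[[1,0,0,-0.02,0],[1,0,0,0,0]]]'; python3 st.py
```

```text
time_s: 19.0
eef_pos: [448.9, -367.7, 87.6]
ee_rot: [0.0, 0.992, 0.126, 0.0]
force: [1.1, -0.2, -2.9]
grip_width: 0.213
grip_force: 60.0
time_s: 19.2
eef_pos: [448.7, -367.9, 86.3]
ee_rot: [0.0, 0.992, 0.125, 0.0]
force: [0.9, -0.3, -3.5]
grip_width: 0.212
grip_force: 60.0
19.2 [ 448.7 -367.9   86.3] yaw 14.41 F [ 0.9 -0.3 -3.5] w 0.212 60.0 tilt [ 0.    -0.001] q [-0.89  0.54  1.47  0.    1.12  0.43]
```

```bash
python3 -m handwheel '[[[1,0,0,-0.02,0],[1,0,0,-0.01,0],[1,0,0,0,0]]]'; python3 st.py
```

```text
time_s: 19.5
eef_pos: [448.7, -367.9, 84.8]
ee_rot: [0.0, 0.992, 0.125, 0.0]
force: [0.8, 0.0, 0.1]
grip_width: 0.206
grip_force: 60.4
19.5 [ 448.7 -367.9   84.8] yaw 14.41 F [0.8 0.  0.1] w 0.206 60.4 tilt [ 0.    -0.001] q [-0.89  0.54  1.48 -0.    1.12  0.43]
```

The force has gone from -3.5 N to about 0, so the spacer is on the table. I'll release it and back straight up.

```bash
python3 -m handwheel '[[[-1,0,0,0,0],[-1,0,0,0,0],[-1,0,0,0,0],[-1,0,0,0,0],[-1,0,0,0,0],[-1,0,0,0.2,0],[-1,0,0,0.5,0],[-1,0,0,1,0],[-1,0,0,1,0],[-1,-0.2,0,0.6,0]]]'; python3 -m handwheel '[[[-1,-0.8,0,0,0],[-1,-0.8,0,0,0],[-1,-0.8,0,0,0],[-1,0,0,0,0],[-1,0,0,0,0]]]'; python3 st.py
python3 - <<'E'
from h import *
c=optics.capture('top')
for o in loaves(c): print(o)
s=optics.capture('scene')
cv2.imwrite('pics/end.png',np.hstack([cv2.resize(c['img'][120:420,180:500],(400,375)),cv2.resize(s['img'][180:400,130:490],(400,375))]))
E
```

```text
time_s: 20.5
eef_pos: [439.4, -368.0, 254.4]
ee_rot: [0.002, 0.992, 0.126, 0.002]
force: [-0.2, 0.2, -0.7]
grip_width: 1.002
grip_force: 0.0
time_s: 21.0
eef_pos: [318.4, -367.9, 250.5]
ee_rot: [0.001, 0.992, 0.125, 0.0]
force: [-0.7, -0.2, 0.1]
grip_width: 1.003
grip_force: 0.0
21.0 [ 318.4 -367.9  250.5] yaw 14.34 F [-0.7 -0.2  0.1] w 1.003 0.0 tilt [ 0.001 -0.001] q [-1.1   0.19  1.52  0.    1.42  0.22]
{'c': array([ 541.4, -110.6]), 'yaw': np.float64(-0.75), 'sz': array([127.5,  57.8]), 'rc': (542.1, -110.3), 'rs': (125.5, 56.4, 0.24)}
{'c': array([546.2, -10.7]), 'yaw': np.float64(0.5), 'sz': array([127.7,  58.5]), 'rc': (546.5, -10.5), 'rs': (125.4, 56.4, 0.42)}
{'c': array([543.8,  87.8]), 'yaw': np.float64(2.63), 'sz': array([128.7,  55.5]), 'rc': (541.9, 88.9), 'rs': (128.1, 56.3, 0.83)}
```

View pics/end.png

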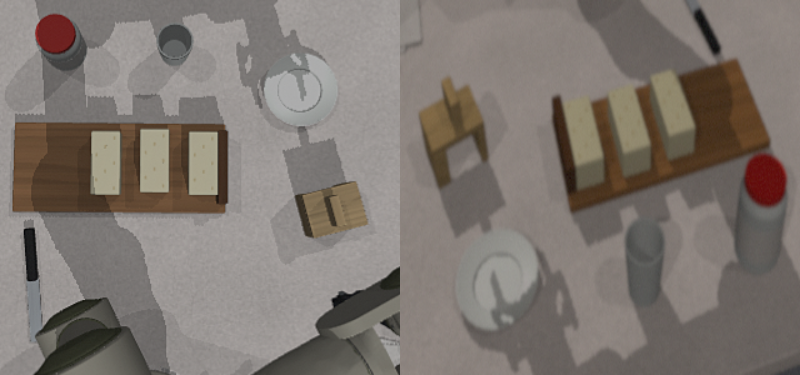

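The picture shows three square, evenly spaced loaves on the board, at about (105,163), (155,160) and (203,163). The spacer stands upright on the table at about (332,210), clear of the board, and the tableware hasn't moved.

```bash
python3 -c "
from rig import ctrl
print(ctrl.finish_job())"
```

```text
the job is handed in; nothing more can be done
None
```

The job is handed in with no verdict returned: loaf 1 is against the end stop, the loaf centres measured 99.6 and 99.5 mm apart (gaps of about 40 mm), the spacer stands upright on the table clear of the board, and the tableware was not touched.

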